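# Size the returned collar and put it back in stock

### The arm

A 6-joint arm with a two-finger parallel gripper is mounted at the origin on the work surface. World frame = base frame: x ahead of the robot, y to its left, z up, the work surface at z = 0. Lengths are in m, angles in rad, forces in N, time in s.
With the tool pointing down it reaches from about 0.275 to 1 m from the base axis. Payload 8.4 kg.
Tool frame: the origin (TCP) lies midway between the tips of the shut fingers; the grasp point (between the pads) lies 19 mm behind it; z points along the fingers, y is the line along which they close (so a half turn about z gives the same grasp; the last joint's range is limited). The gripper opens to 85 mm and grips with 20 to 120 N. Pads are 22 mm wide; open, the fingers measure 114 mm over their backs; the gripper's body (76 mm by 85 mm) begins 54 mm behind the grasp point. The pads swing forward as they close: fully open they stand 13 mm farther back than shut.
Start: joints at [-1.238, 0.353, 1.633, -0, 1.155, -0.002], TCP at [0.205, -0.59, 0.231] pointing down, gripper open.
Joint ranges: [-2.63, 2.63], [-0.92, 2.1], [0.06, 2.66], [-1.3, 4.44], [0, 2.69], [-3.02, 3.02]. Speed limits (rad/s): [2.22, 2.22, 2.79, 3.14, 3.14, 3.14].

### API

Orientations are given as a 3x3 rotation matrix whose columns are the frame's x, y, z axes.
In Python, from bench import telemetry, imaging, finish_job, finder gives the robot as it stands.
- The arm moves only by the tool jog_arm, never from a script. Its argument "series" is a list of rows, each an object of numbers: "gripper": the gripper's target within -1 to 1 (fully open at 1, half-way at 0, shut at -1); "tx", "ty", "tz": the shift along the tool's x, y, z each as a share of 0.05 m, from -1 to 1; "twist": the turn about the tool's z as a share of 0.15 rad, from -1 to 1. In form: [{"gripper": .., "tx": .., "ty": .., "tz": .., "twist": ..}, ...]. A call has 1 to 12 rows; each row shifts and turns the commanded pose from where the row before left it, along the tool's axes as they then stand; what a row does not reach is not made up. A row lasts 1/10 s, in which the tool goes at most 50 mm and 8.59 degrees, less where a joint would pass 70% of its speed; a pose out of reach is approached as far as the arm can. A call with a number of a shift or a turn outside -1 to 1 is refused whole. A call with a gripper value outside its range is refused whole. The fingers move at their own pace and stop on an object; "newtons" is the grip in N (left out, the last holds). Time passes only in rows, so rows that do not move let the fingers close. It gives the time, the measured TCP pose, the force, the opening and the grip force at its end, in the units of the state.
- telemetry.observe(): the state, without advancing time (a new reading comes with each control period).
- imaging.capture(name): name is "scene" or "side" or "wrist"; returns a dict with "pixels" (400x640x3 uint8, red, green, blue), "depth" (400x640 float32, m along the optical axis (not along the pixel's ray), 0 where there is no reading), "fx", "fy", "cx", "cy" (pixels), "eye" and "attitude" of the camera in the world. Camera axes: x right, y up, looking along -z (the intrinsics and any distortion apply to the point x, -y, -z); pixel columns grow to the right and rows downward; lengths in m; the calibration is good to about 2 mm. A picture is of the moment at which its call begins.
- finish_job(): hands the job in; it is judged then, once.
Trained networks look in a picture, given as the dict that the camera call returned (one of the last four; its "shot" number tells which), for a name from the list of things; names that differ only in an ending like _2 or _b are one class to them, and where a whole thing is asked for, a point or a joint stands for the part that bears it (a point fixed in the world has none). Each returns a list of dicts, best first, with "confidence" (0 to 1); they miss things now and then, are a little off and sometimes report something else, mostly with a low value. They report only what shows in the picture. A call takes as long as a camera call. They do not tell look-alikes from the thing itself.
- finder.boxes_of(picture, target): "centre" ([column, row] in pixels, amid what is visible of it).
- finder.outline_of(picture, target): "region" (400x640 bool, what is visible of it) and "centre" ([column, row] in pixels, amid what is visible of it).
The state is a dict: "time": time; "joints": joint angles; "qd": joint speeds; "joint_torque": joint torques, N m; "position": TCP position; "ee_rot": TCP orientation; "contact_force": force on the tool from outside, world axes, zero at the start; "torque": the same for the moment, N m; "opening": finger opening in m; "grip_force": force on a finger pad.
Only numpy, scipy, OpenCV 4.12 (cv2) and the standard library are available. Lean on these libraries where they do the work, as an engineer would, in place of code of your own. Each camera call takes 0.05 s, during which the arm holds its last target. There are 200 camera calls.

### The job

The collar on the black rubber mat came back without a tag: slide it down the stepped cone of the gauge until it stops, press it home with a steady 12 N or so for about a second, never so hard that the sprung cone bottoms (25 N). Read which step it stopped on, counted from the top, then lift it off and leave it lying flat in the bin with that many studs. Leave the other two collars, the pipe tee, the screwdriver and the wrench where they lie.

Things in the scene. Friction and masses are not known exactly. Their poses are not given: they have to be found in the camera images.
- collar_a: plain turned-steel collar (spacer ring), outside diameter 48 mm, height 22 mm, about 0.2 kg, lying flat. Its bore is 20, 26 or 32 mm; the three collars have one of each, and which one has which is not told. Origin: centre of the underside; z = its axis, up
- collar_b: plain turned-steel collar (spacer ring), outside diameter 48 mm, height 22 mm, about 0.2 kg, lying flat. Its bore is 20, 26 or 32 mm; the three collars have one of each, and which one has which is not told. Origin: centre of the underside; z = its axis, up
- collar_c: plain turned-steel collar (spacer ring), outside diameter 48 mm, height 22 mm, about 0.2 kg, lying flat. Its bore is 20, 26 or 32 mm; the three collars have one of each, and which one has which is not told. Origin: centre of the underside; z = its axis, up
- mat: thin black rubber returns mat, 100 mm square, flat on the table; the collar to be sized lies on it, the other two collars elsewhere. Origin: its centre
- gauge: grey gauge fixed to the table: 70 mm square foot, round housing 58 mm wide up to 30 mm above the table, and out of it, upright on the same axis, a bright steel stepped cone. Its stem is screwed up by an unknown 0 to 14 mm (fixed in a run), so the cone's height is not told. Origin: centre of the underside, z up
- cone_low (a point): fixed point on the gauge's axis, 107 mm above the table: the cone's tip is 0 to 14 mm above it. From tip down: nose 9 mm wide widening over 6 mm to a 17 mm pilot, then steps 1, 2, 3 of 23, 29, 35 mm diameter marked with 1, 2, 3 dark lines, each with a 3 mm 45-degree shoulder on top. Collars slide with 1.5 mm play all round. The cone is sprung: gives from 5 N, 4 N more per mm, bottoms at 5 mm
- seat_1 (a point): fixed point on the gauge's axis, 95 mm above the table. A collar of 20 mm bore stops on the shoulder of step 1 (counted from the top) with its underside 0 to 14 mm above this point (by the unknown stem height), 12 mm below the tip, less what the cone has given (about 2 mm at 12 N)
- seat_2 (a point): fixed point on the gauge's axis, 75 mm above the table. A collar of 26 mm bore stops on the shoulder of step 2 (counted from the top) with its underside 0 to 14 mm above this point (by the unknown stem height), 32 mm below the tip, less what the cone has given (about 2 mm at 12 N)
- seat_3 (a point): fixed point on the gauge's axis, 55 mm above the table. A collar of 32 mm bore stops on the shoulder of step 3 (counted from the top) with its underside 0 to 14 mm above this point (by the unknown stem height), 52 mm below the tip, less what the cone has given (about 2 mm at 12 N)
- bin_1: blue plastic parts bin, fixed, open on top, 120 x 142 mm outside (x by y), 34 mm high, walls and floor 5 mm thick, with a pale ledge along the rim on its far (+x) side, 22 mm wide, carrying one dark round stud: the bin for step 1 of the cone. Origin: centre of the underside, x away from the robot when unturned. The bins of the row stand in any order
- bin_2: blue plastic parts bin, fixed, open on top, 120 x 142 mm outside (x by y), 34 mm high, walls and floor 5 mm thick, with a pale ledge along the rim on its far (+x) side, 22 mm wide, carrying two dark round studs: the bin for step 2 of the cone. Origin: centre of the underside, x away from the robot when unturned. The bins of the row stand in any order
- bin_3: blue plastic parts bin, fixed, open on top, 120 x 142 mm outside (x by y), 34 mm high, walls and floor 5 mm thick, with a pale ledge along the rim on its far (+x) side, 22 mm wide, carrying three dark round studs: the bin for step 3 of the cone. Origin: centre of the underside, x away from the robot when unturned. The bins of the row stand in any order
- tee: brass pipe tee about 50 mm long, bystander; origin under its centre
- screwdriver: screwdriver lying on the table, bystander
- wrench: wrench lying on the table, bystander
Not all that is in view belongs to the job. What is shaped like the collar_b but purple is not meant.

How it is judged:
On the way:
1. the collar is home on its step of the cone, level and central within 3 mm, and presses on the gauge with 7 to 17 N for 0.5 s (((z of collar_a in the frame of gauge between 0.087 and 0.11 m and horizontal distance between collar_a and gauge below 0.003 m and angle between collar_a's own z axis and vertical below 0.1 rad and contact force between collar_a and gauge between 7 and 17 N) or (z of collar_b in the frame of gauge between 0.067 and 0.09 m and horizontal distance between collar_b and gauge below 0.003 m and angle between collar_b's own z axis and vertical below 0.1 rad and contact force between collar_b and gauge between 7 and 17 N) or (z of collar_c in the frame of gauge between 0.047 and 0.07 m and horizontal distance between collar_c and gauge below 0.003 m and angle between collar_c's own z axis and vertical below 0.1 rad and contact force between collar_c and gauge between 7 and 17 N))), for 0.5 s.
At the end, for the whole second after the job is handed in: the collar from the mat lies flat and at rest on the floor of the bin whose studs count the step it stopped on (20 mm bore: one, 26 mm: two, 32 mm: three), its centre inside the bin; the other two collars are within 20 mm of where they were, and neither is within 100 mm of the mat's centre (((x of collar_a in the frame of bin_1 between -0.055 and 0.055 m and y of collar_a in the frame of bin_1 between -0.066 and 0.066 m and z of collar_a in the frame of bin_1 between 0 and 0.01 m and angle between collar_a's own z axis and vertical below 0.1 rad and linear speed of collar_a below 0.02 m/s and distance of each of collar_b, collar_c from where it was at the start of the episode below 0.02 m and horizontal distance between each of collar_b, collar_c and mat above 0.1 m) or (x of collar_b in the frame of bin_2 between -0.055 and 0.055 m and y of collar_b in the frame of bin_2 between -0.066 and 0.066 m and z of collar_b in the frame of bin_2 between 0 and 0.01 m and angle between collar_b's own z axis and vertical below 0.1 rad and linear speed of collar_b below 0.02 m/s and distance of each of collar_a, collar_c from where it was at the start of the episode below 0.02 m and horizontal distance between each of collar_a, collar_c and mat above 0.1 m) or (x of collar_c in the frame of bin_3 between -0.055 and 0.055 m and y of collar_c in the frame of bin_3 between -0.066 and 0.066 m and z of collar_c in the frame of bin_3 between 0 and 0.01 m and angle between collar_c's own z axis and vertical below 0.1 rad and linear speed of collar_c below 0.02 m/s and distance of each of collar_a, collar_b from where it was at the start of the episode below 0.02 m and horizontal distance between each of collar_a, collar_b and mat above 0.1 m))); the robot touches nothing.
It fails at once if a collar presses on the gauge with more than 25 N (the cone bottoms) (contact force between any of collar_a, collar_b, collar_c and gauge above 25 N).
It fails at once if the pipe tee, the screwdriver or the wrench is moved more than 20 mm (distance of any of tee, screwdriver, wrench from where it was at the start of the episode above 0.02 m).
It also fails if it takes over 61 s, if anything falls off the work surface, if the arm or the gripper's body presses on something with over 40 N, if the wrist force passes 120 N, or if a joint passes its speed limit or range.

## Working session

There is one attempt and no reset: what is moved stays moved. The work goes in short steps, Python scripts to look and compute and a tool call to move; the robot and the scene stay as the last step left them, time stands still between calls to the robot, and variables do not carry over. Pictures are saved under pics/ and viewed, at most 10 in all, crops included, and the job is handed in when it is done.

Besides the shell and the picture viewer there is one more tool, called by a JSON object that holds its "op" and its "data", one argument or row to a line. jog_arm: Moves the arm, as the interface text tells. Its arguments: {"type":"object","properties":{"series":{"type":"array","items":{"type":"object","properties":{"gripper":{"type":"number"},"tx":{"type":"number","minimum":-1,"maximum":1},"ty":{"type":"number","minimum":-1,"maximum":1},"tz":{"type":"number","minimum":-1,"maximum":1},"twist":{"type":"number","minimum":-1,"maximum":1}}}},"newtons":{"type":"number"}},"required":["series"]}

```bash
mkdir -p pics; cat > h.py <<'E'
import numpy as np, cv2
from bench import telemetry, imaging, finish_job, finder
def w(p,u,v,d=None):
    u,v=float(u),float(v)
    if d is None:
        a=p["depth"][int(v)-1:int(v)+2,int(u)-1:int(u)+2]; a=a[a>0]; d=np.median(a) if a.size else np.nan
    c=np.array([(u-p["cx"])/p["fx"]*d,-(v-p["cy"])/p["fy"]*d,-d])
    return np.array(p["eye"])+np.array(p["attitude"])@c
def atz(p,u,v,z):
    a=w(p,u,v,1.0)-np.array(p["eye"]); e=np.array(p["eye"]); return e+a*(z-e[2])/a[2]
def cloud(p):
    v,u=np.mgrid[0:400,0:640]; d=p["depth"]
    c=np.stack([(u-p["cx"])/p["fx"]*d,-(v-p["cy"])/p["fy"]*d,-d],-1)
    return c@np.array(p["attitude"]).T+np.array(p["eye"])
def save(p,n): cv2.imwrite("pics/"+n,p["pixels"][:,:,::-1])
E
python3 - <<'E'
from h import *
np.set_printoptions(precision=4,suppress=True)
for n in("scene","side"):
    p=imaging.capture(n); save(p,n+".png"); print(n,p["eye"],[k for k in p])
    for t in("collar_a","mat","gauge","bin_1","tee"):
        for r in finder.outline_of(p,t)[:5]:
            print(t,round(r["confidence"],2),np.round(r["centre"]),w(p,*r["centre"]))
print(telemetry.observe())
E
```

```text
scene [ 1.0497 -0.6302  0.6735] ['pixels', 'depth', 'fx', 'fy', 'cx', 'cy', 'eye', 'attitude', 'shot']
collar_a 0.82 [232. 231.] [ 0.3766 -0.197   0.0035]
collar_a 0.52 [268. 241.] [ 0.4915 -0.1678  0.0191]
collar_a 0.45 [316. 209.] [0.4879 0.025  0.0074]
collar_a 0.41 [375. 160.] [0.4652 0.3627 0.0168]
mat 0.82 [270. 250.] [ 0.5047 -0.175  -0.0006]
gauge 0.7 [359. 182.] [0.5151 0.1986 0.0288]
bin_1 0.77 [328. 264.] [ 0.6532 -0.1211  0.0083]
bin_1 0.61 [396. 204.] [0.6527 0.1993 0.0097]
tee 0.61 [182. 265.] [ 0.4103 -0.3663  0.0302]
side [0.3677 0.8873 1.0535] ['pixels', 'depth', 'fx', 'fy', 'cx', 'cy', 'eye', 'attitude', 'shot']
collar_a 0.74 [337. 225.] [0.497  0.0175 0.0167]
collar_a 0.65 [351. 185.] [ 0.4874 -0.1379  0.019 ]
collar_a 0.58 [323. 355.] [ 0.4559  0.3754 -0.0009]
collar_a 0.5 [386. 178.] [ 0.3934 -0.1907  0.0191]
mat 0.79 [341. 180.] [ 0.5234 -0.1707 -0.0001]
mat 0.68 [294. 175.] [ 0.6595 -0.1458  0.0101]
gauge 0.81 [325. 283.] [0.4858 0.2251 0.0521]
bin_1 0.87 [293. 175.] [ 0.6613 -0.1493  0.0088]
bin_1 0.77 [256. 255.] [0.6776 0.1559 0.0089]
bin_1 0.74 [279. 213.] [0.6615 0.0037 0.0081]
tee 0.61 [389. 140.] [ 0.407  -0.3489  0.0271]
{'time': 0.6, 'joints': array([-1.2384,  0.353 ,  1.6334,  0.    ,  1.1552, -0.0024]), 'qd': array([ 0.0006,  0.0009,  0.    , -0.0001, -0.0004,  0.0002]), 'joint_torque': array([  0.0005, -60.4873, -34.2317,  -0.    ,   0.0013,   0.    ]), 'position': array([ 0.2054, -0.5903,  0.2313]), 'ee_rot': array([[ 0.9445,  0.3286,  0.    ],
       [ 0.3286, -0.9445,  0.    ],
       [ 0.    , -0.    , -1.    ]]), 'contact_force': array([ 0.0727,  0.6229, -0.401 ]), 'torque': array([0.0269, 0.021 , 0.0119]), 'grip_force': 0.0, 'opening': 0.08515638909630313}
```

View pics/scene.png

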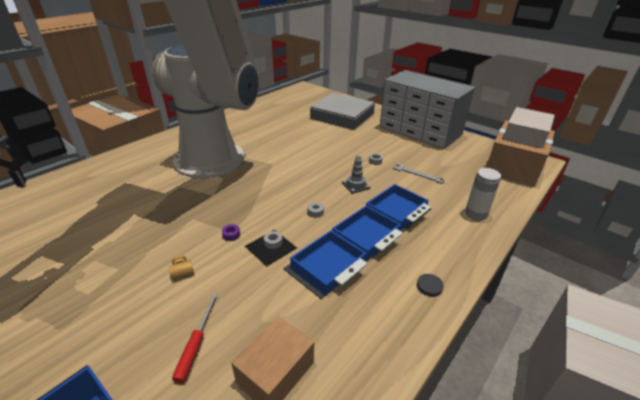

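View pics/side.png

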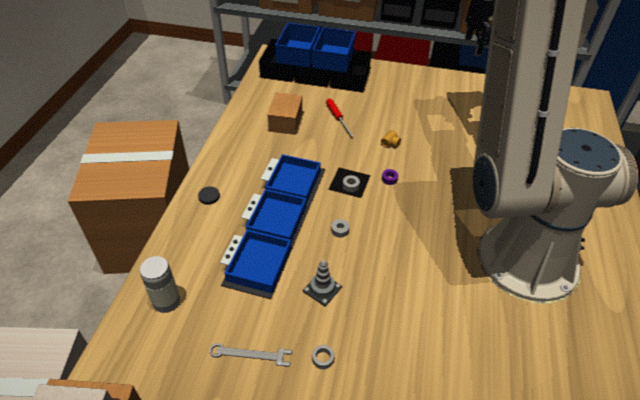

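Steel collars show at scene px (273,240) on the black mat, (316,210) and (375,159). The purple look-alike is at (232,231). Only the first one lies on the mat, so I'll confirm it in a crop together with the bin studs.

```bash
python3 - <<'E'
from h import *
np.set_printoptions(precision=4,suppress=True)
p=imaging.capture("side")
cv2.imwrite("pics/crop.png",cv2.resize(p["pixels"][145:305,215:405,::-1],None,fx=3.6,fy=3.6,interpolation=cv2.INTER_CUBIC)) 
q=imaging.capture("scene")
for n,p in(("side",p),("scene",q)):
    C=cloud(p); 
    def sel(x,y,r,z0,z1):
        m=(np.hypot(C[...,0]-x,C[...,1]-y)<r)&(C[...,2]>z0)&(C[...,2]<z1)&(p["depth"]>0); return C[m]
    for nm,x,y in(("mat",.487,-.155),("mid",.49,.02),("far",.46,.37)):
        P=sel(x,y,.05,.0175,.03); (cx,cy),r=cv2.minEnclosingCircle(P[:,:2].astype(np.float32))
        print(n,nm,len(P),cx,cy,r,P[:,2].max())
    P=sel(.5,.21,.08,.025,.2); print("gauge top",P[:,2].max())
    for z in np.arange(.025,.125,.01):
        s=P[abs(P[:,2]-z)<.005]
        if len(s): print(z,len(s),s.mean(0),s.min(0)[:2],s.max(0)[:2])
    for k,(x,y) in enumerate(((.66,-.14),(.66,.005),(.66,.155))):
        P=sel(x,y,.06,.0,.012); print("binfloor",len(P),P.min(0),P.max(0))
E
```

```text
side mat 116 0.48752912878990173 -0.15051217377185822 0.026435427367687225 0.026853061548109958
side mid 157 0.4895150661468506 0.021128442138433456 0.025942469015717506 0.027526736201194835
side far 196 0.4547664225101471 0.38401317596435547 0.02436114475131035 0.025145917924763728
gauge top 0.11579605494341094
0.025 158 [0.4925 0.2193 0.0279] [0.4662 0.186 ] [0.5232 0.2383]
0.035 74 [0.4934 0.2227 0.0329] [0.4688 0.1916] [0.5193 0.2382]
0.045000000000000005 36 [0.4924 0.2232 0.0452] [0.4771 0.2102] [0.5087 0.2275]
0.05500000000000001 45 [0.4921 0.2213 0.0558] [0.4768 0.2023] [0.5095 0.2291]
0.065 46 [0.4919 0.2202 0.0635] [0.4777 0.2066] [0.5113 0.2282]
0.07500000000000001 41 [0.4925 0.2198 0.0756] [0.4802 0.2068] [0.5081 0.226 ]
0.08500000000000002 44 [0.4937 0.2177 0.0838] [0.4812 0.2065] [0.5082 0.2255]
0.095 31 [0.4934 0.2175 0.0957] [0.483  0.2057] [0.5054 0.2232]
0.10500000000000001 40 [0.4932 0.2146 0.1045] [0.4837 0.2043] [0.5043 0.2209]
0.11500000000000002 22 [0.4936 0.2117 0.1126] [0.4858 0.2049] [0.4995 0.2176]
binfloor 693 [ 0.6054 -0.1933  0.0032] [ 0.709  -0.0824  0.0
[... 649 characters left out ...]
05500000000000001 29 [0.5021 0.1994 0.0551] [0.4832 0.1928] [0.5142 0.2147]
0.065 38 [0.5022 0.2015 0.0642] [0.4801 0.1916] [0.5133 0.2254]
0.07500000000000001 29 [0.5009 0.202  0.0754] [0.4846 0.1955] [0.5111 0.2158]
0.08500000000000002 24 [0.5016 0.2036 0.0839] [0.487  0.1952] [0.5103 0.2168]
0.095 21 [0.5015 0.2035 0.0951] [0.4907 0.1976] [0.5095 0.2128]
0.10500000000000001 24 [0.499  0.2053 0.1045] [0.4867 0.1985] [0.5057 0.2159]
0.11500000000000002 8 [0.4977 0.2086 0.112 ] [0.4911 0.2025] [0.5029 0.2154]
binfloor 931 [ 0.6002 -0.1998  0.0003] [ 0.7158 -0.0804  0.012 ]
binfloor 583 [ 0.6032 -0.0545  0.0012] [0.7195 0.0641 0.012 ]
binfloor 395 [0.6066 0.143  0.0059] [0.7021 0.213  0.012 ]
```

View pics/crop.png

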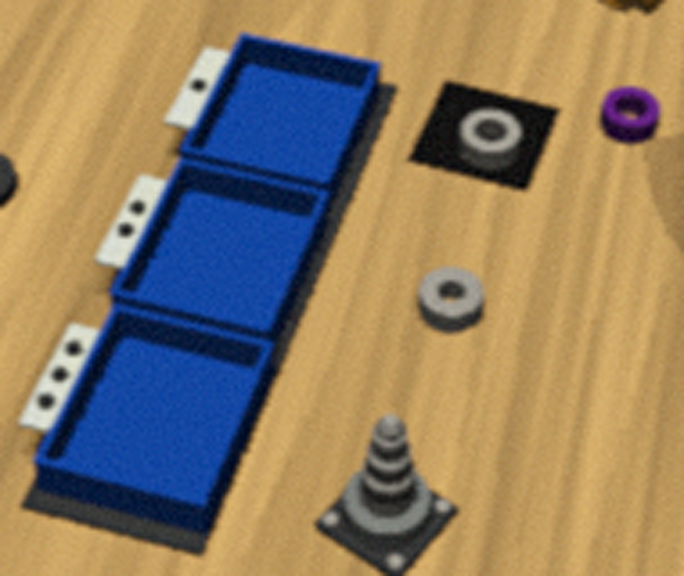

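The crop confirms the job collar is on the mat (crop px 490,133). The studs read 1, 2, 3 from the far bin to the near one, at y about -0.14, 0.0 and +0.155. Now moving above the collar.

{"op": "jog_arm", "data": {
  "series": [
    {"gripper":1,"tx":0.75,"ty":-0.58},
    {"gripper":1,"tx":0.75,"ty":-0.58},
    {"gripper":1,"tx":0.75,"ty":-0.58},
    {"gripper":1,"tx":0.75,"ty":-0.58},
    {"gripper":1,"tx":0.75,"ty":-0.58},
    {"gripper":1,"tx":0.75,"ty":-0.58},
    {"gripper":1,"tx":0.75,"ty":-0.58},
    {"gripper":1,"tx":0.75,"ty":-0.58},
    {"gripper":1,"tx":0.75,"ty":-0.58},
    {"gripper":1,"tx":0.75,"ty":-0.58},
    {"gripper":1,"tx":0.75,"ty":-0.58},
    {"gripper":1,"twist":1}
  ]
}}

```text
invalid input
```

{"op": "jog_arm", "data": {
  "series": [
    {"gripper":1,"twist":1},
    {"gripper":1,"twist":0.23},
    {"gripper":1}
  ]
}}

```text
invalid input
```

```bash
cat > m.py <<'E'
from h import *
np.set_printoptions(precision=4,suppress=True)
def fit(x,y,z0,z1,r,name="wrist"):
    p=imaging.capture(name); C=cloud(p); m=(np.hypot(C[...,0]-x,C[...,1]-y)<r)&(C[...,2]>z0)&(C[...,2]<z1)&(p["depth"]>0)
    P=C[m]
    if len(P)<5: print("few",len(P)); return p,P
    (a,b),R=cv2.minEnclosingCircle(P[:,:2].astype(np.float32)); print(name,len(P),"circ",a,b,R,"z",np.median(P[:,2]),P[:,2].max())
    return p,P
E
python3 - <<'E'
from m import *
s=telemetry.observe(); print(s["time"],s["position"],s["ee_rot"],s["contact_force"])
p,P=fit(.489,-.151,.017,.03,.04); save(p,"w1.png"); print(p["eye"],p["attitude"])
for r in finder.outline_of(p,"collar_a"): 
    u,v=r["centre"]; print(r["confidence"],u,v,atz(p,u,v,.023))
E
```

```text
0.7 [ 0.2054 -0.5903  0.2313] [[ 0.9445  0.3285  0.    ]
 [ 0.3285 -0.9445 -0.0001]
 [-0.      0.0001 -1.    ]] [ 0.0941 -0.5407  0.9901]
few 0
[ 0.2744 -0.5658  0.374 ] [[ 0.3283  0.9046  0.2719]
 [-0.9446  0.3144  0.0946]
 [ 0.0001 -0.2879  0.9577]]
```

View pics/w1.png

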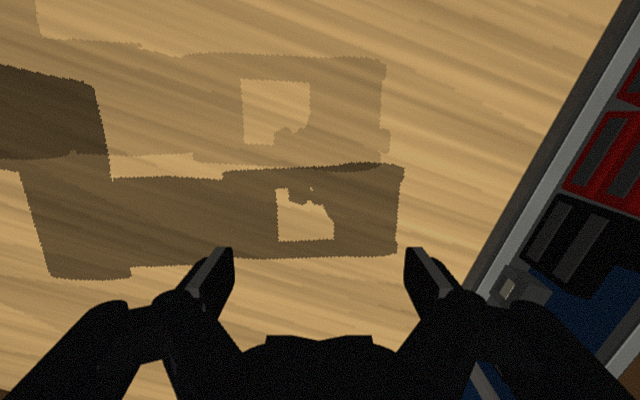

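The arm didn't move: the call was refused, and the wrist view shows only the fingers at px (210,270) and (430,270) over bare table. I'll give every key in each row.

{"op": "jog_arm", "data": {
  "newtons": 40,
  "series": [
    {"gripper":1,"tx":0.75,"ty":-0.58,"tz":0,"twist":0},
    {"gripper":1,"tx":0.75,"ty":-0.58,"tz":0,"twist":0},
    {"gripper":1,"tx":0.75,"ty":-0.58,"tz":0,"twist":0},
    {"gripper":1,"tx":0.75,"ty":-0.58,"tz":0,"twist":0},
    {"gripper":1,"tx":0.75,"ty":-0.58,"tz":0,"twist":0},
    {"gripper":1,"tx":0.75,"ty":-0.58,"tz":0,"twist":0},
    {"gripper":1,"tx":0.75,"ty":-0.58,"tz":0,"twist":0},
    {"gripper":1,"tx":0.75,"ty":-0.58,"tz":0,"twist":0},
    {"gripper":1,"tx":0.75,"ty":-0.58,"tz":0,"twist":0},
    {"gripper":1,"tx":0.75,"ty":-0.58,"tz":0,"twist":0},
    {"gripper":1,"tx":0.75,"ty":-0.58,"tz":0,"twist":0},
    {"gripper":1,"tx":0,"ty":0,"tz":0,"twist":1}
  ]
}}

```text
time: 2.0
position: [0.4929, -0.1493, 0.2316]
ee_rot: [[0.982, 0.187, 0.002], [0.187, -0.982, 0.001], [0.002, -0.001, -1.0]]
contact_force: [0.0, -0.6, -0.4]
opening: 0.0853
grip_force: 0.0
```

{"op": "jog_arm", "data": {
  "series": [
    {"gripper":1,"tx":0,"ty":0,"tz":0,"twist":1},
    {"gripper":1,"tx":0,"ty":0,"tz":0,"twist":0.25},
    {"gripper":1,"tx":0,"ty":0,"tz":0,"twist":0}
  ]
}}

```text
time: 2.3
position: [0.4902, -0.1533, 0.2313]
ee_rot: [[1.0, -0.003, 0.0], [-0.003, -1.0, -0.0], [0.0, 0.0, -1.0]]
contact_force: [-0.4, 0.4, -1.2]
opening: 0.0858
grip_force: 0.0
```

```bash
python3 - <<'E'
from m import *
s=telemetry.observe(); print(s["time"],s["position"],s["ee_rot"],s["contact_force"])
p,P=fit(.489,-.151,.017,.03,.045); save(p,"w2.png")
for r in finder.outline_of(p,"collar_a"): 
    u,v=r["centre"]; print(r["confidence"],u,v,atz(p,u,v,.023))
    m=r["region"].astype(np.uint8); C=cloud(p); Q=C[(m>0)&(C[...,2]>.018)&(p["depth"]>0)]
    if len(Q)>20: print(cv2.minEnclosingCircle(Q[:,:2].astype(np.float32)),np.median(Q,0))
E
```

```text
2.3 [ 0.4902 -0.1533  0.2313] [[ 1.     -0.0026  0.0001]
 [-0.0026 -1.     -0.0001]
 [ 0.0001  0.0001 -1.    ]] [-0.4324  0.4051 -1.1698]
wrist 810 circ 0.4891522526741028 -0.15217013657093048 0.023853695020079613 z 0.022034450925619203 0.02454690597884257
0.69 181.8 176.3 [0.4852 0.017  0.023 ]
((0.4872466027736664, 0.018750160932540894), 0.023941615596413612) [0.488 0.018 0.022]
0.67 316.5 182.3 [ 0.4771 -0.1502  0.023 ]
((0.489191472530365, -0.1521882563829422), 0.023814482614398003) [ 0.4912 -0.152   0.0221]
0.67 353.9 251.1 [ 0.3819 -0.1999  0.023 ]
((0.3831752836704254, -0.20622073113918304), 0.024057116359472275) [ 0.3846 -0.206   0.0219]
```

View pics/w2.png

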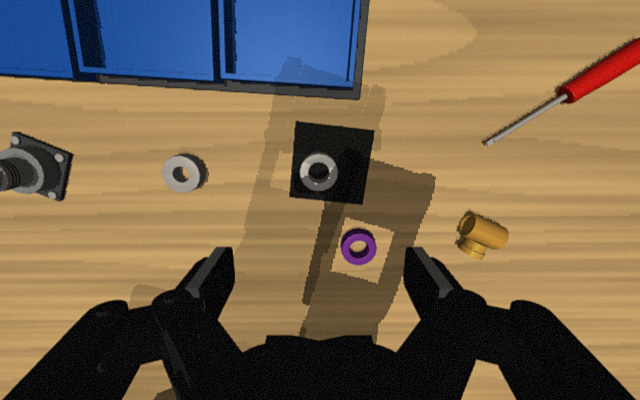

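The job collar is at wrist px (319,172), world (0.489,-0.152). Its fitted radius of 24 mm and top at 22 mm match the description, so I'm descending to grasp it.

{"op": "jog_arm", "data": {
  "newtons": 60,
  "series": [
    {"gripper":1,"tx":-0.02,"ty":-0.02,"tz":0.8,"twist":0},
    {"gripper":1,"tx":0,"ty":0,"tz":1,"twist":0},
    {"gripper":1,"tx":0,"ty":0,"tz":1,"twist":0},
    {"gripper":1,"tx":0,"ty":0,"tz":1,"twist":0},
    {"gripper":1,"tx":0,"ty":0,"tz":0.6,"twist":0},
    {"gripper":1,"tx":0,"ty":0,"tz":0.2,"twist":0},
    {"gripper":1,"tx":0,"ty":0,"tz":0,"twist":0},
    {"gripper":-1,"tx":0,"ty":0,"tz":0,"twist":0},
    {"gripper":-1,"tx":0,"ty":0,"tz":0,"twist":0},
    {"gripper":-1,"tx":0,"ty":0,"tz":0,"twist":0},
    {"gripper":-1,"tx":0,"ty":0,"tz":0,"twist":0},
    {"gripper":-1,"tx":0,"ty":0,"tz":0,"twist":0}
  ]
}}

```text
time: 3.6
position: [0.4905, -0.1529, 0.0035]
ee_rot: [[1.0, -0.003, 0.003], [-0.003, -1.0, -0.001], [0.003, 0.001, -1.0]]
contact_force: [-3.7, 0.3, 13.9]
opening: 0.0466
grip_force: 59.1
```

{"op": "jog_arm", "data": {
  "series": [
    {"gripper":-1,"tx":0,"ty":0,"tz":-0.1,"twist":0},
    {"gripper":-1,"tx":0,"ty":0,"tz":-0.6,"twist":0},
    {"gripper":-1,"tx":0,"ty":0,"tz":-0.9,"twist":0},
    {"gripper":-1,"tx":0,"ty":0,"tz":-0.9,"twist":0},
    {"gripper":-1,"tx":0,"ty":0,"tz":-0.9,"twist":0},
    {"gripper":-1,"tx":0,"ty":-0.9,"tz":0,"twist":0},
    {"gripper":-1,"tx":0,"ty":-0.9,"tz":0,"twist":0},
    {"gripper":-1,"tx":0,"ty":-0.9,"tz":0,"twist":0},
    {"gripper":-1,"tx":0,"ty":-0.9,"tz":0,"twist":0},
    {"gripper":-1,"tx":0,"ty":-0.6,"tz":0,"twist":0},
    {"gripper":-1,"tx":0,"ty":0,"tz":0,"twist":0},
    {"gripper":-1,"tx":0,"ty":0,"tz":0,"twist":0}
  ]
}}

```text
time: 4.8
position: [0.4896, 0.0581, 0.1718]
ee_rot: [[1.0, -0.001, 0.001], [-0.001, -1.0, -0.0], [0.001, 0.0, -1.0]]
contact_force: [0.1, -0.2, -1.9]
opening: 0.0462
grip_force: 62.4
```

```bash
cat > look.py <<'E'
from m import *
s=telemetry.observe(); print(s["time"],s["position"],s["contact_force"],s["opening"])
X,Y,Z=s["position"]
p=imaging.capture("wrist"); save(p,"w3.png"); C=cloud(p)
P=C[(np.hypot(C[...,0]-.497,C[...,1]-.208)<.06)&(p["depth"]>0)&(C[...,2]>.012)]
for z in np.arange(.015,.13,.005):
    q=P[abs(P[:,2]-z)<.0025]
    if len(q)>5: 
        (a,b),R=cv2.minEnclosingCircle(q[:,:2].astype(np.float32)); print(round(z,3),len(q),a,b,R)
for n in("side","scene","wrist"):
    p=imaging.capture(n); C=cloud(p)
    m=(np.hypot(C[...,0]-X,C[...,1]-Y)<.06)&(p["depth"]>0)
    print(n,"near tool lowest",np.percentile(C[m&(C[...,2]>.1)][:,2],[0,1,5]) if (m&(C[...,2]>.1)).any() else 0)
    for r in finder.outline_of(p,"collar_a"):
        Q=C[r["region"]&(p["depth"]>0)]; print(r["confidence"],r["centre"],np.median(Q,0),Q.min(0),Q.max(0))
    save(p,n+"3.png")
E
python3 look.py
```

```text
4.8 [0.4896 0.0581 0.1718] [ 0.1404 -0.2092 -1.9086] 0.04618415137944845
0.015 111 0.494262158870697 0.20868879556655884 0.03830786049365997
0.02 108 0.49759069085121155 0.20183032751083374 0.027086665853857994
0.025 123 0.4972493052482605 0.2034277319908142 0.02801448106765747
0.03 1146 0.4933602809906006 0.2098643183708191 0.029120760038495064
0.035 87 0.4951814115047455 0.20632967352867126 0.0169972013682127
0.04 93 0.49473997950553894 0.20727607607841492 0.01718781143426895
0.045 91 0.49599772691726685 0.20546668767929077 0.016764093190431595
0.05 107 0.4945523738861084 0.20809948444366455 0.01760573498904705
0.055 119 0.49373185634613037 0.20947736501693726 0.017849987372756004
0.06 232 0.493493914604187 0.20993655920028687 0.017930125817656517
0.065 177 0.4942470192909241 0.20840542018413544 0.016652604565024376
0.07 117 0.4945165514945984 0.20791836082935333 0.01459051389247179
0.075 116 0.4945114850997925 0.20831608772277832 0.014607246965169907
0.08 224 0.49376559257507324 0.2098945677280426 0.01476180087774992
0.085 203 0.49349546432495117 0.20947295427322388 0.014236496761
[... 1165 characters left out ...]
0.1901]
0.51 [359.9, 180.6] [0.5055 0.1974 0.0278] [ 0.4398  0.1669 -0.0047] [0.5391 0.2897 0.1102]
0.42 [376.8, 160.2] [0.4605 0.3762 0.0144] [ 0.4321  0.356  -0.002 ] [0.4809 0.4056 0.0237]
wrist near tool lowest [0.168  0.1747 0.1878]
0.92 [21.7, 213.3] [0.4537 0.3773 0.0164] [ 0.4202  0.3587 -0.0009] [0.4777 0.4304 0.0245]
0.76 [318.3, 272.6] [0.4905 0.0572 0.1893] [ 0.3185  0.0069 -0.0017] [0.5128 0.1079 0.1919]
0.75 [357.4, 185.5] [0.488  0.0203 0.0218] [ 0.4559 -0.0079 -0.0014] [0.5109 0.043  0.0243]
0.75 [542.6, 269.5] [ 0.3861 -0.2027  0.0199] [ 0.3612 -0.2304 -0.0012] [ 0.4073 -0.1813  0.0239]
0.15 [8.1, 138.1] [0.5361 0.3837 0.0066] [ 0.5231  0.3789 -0.0008] [0.5535 0.3991 0.0101]
```

View pics/wrist3.png

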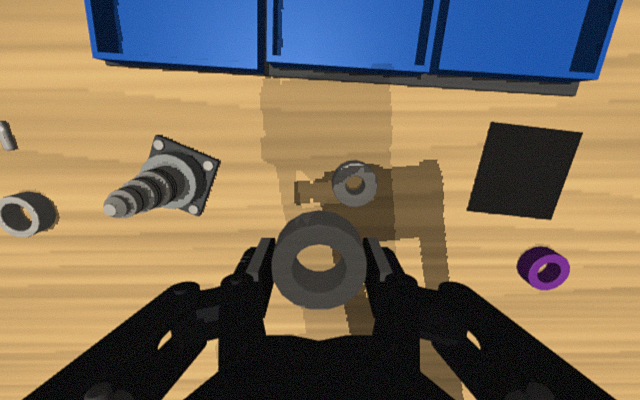

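The collar is held level at px (319,262), with its underside about 4 mm below the TCP. The cone stands at px (120,205) with its axis near (0.4935,0.2097) and tip near 0.115. Next I'll measure the held collar's centre relative to it.

```bash
python3 - <<'E'
from m import *
s=telemetry.observe(); print(s["time"],s["position"])
p,P=fit(.4905,.057,.185,.2,.026)
C=cloud(p); 
r=[r for r in finder.outline_of(p,"collar_a") if abs(r["centre"][0]-318)<15][0]
# ellipse of bore via top plane: pixels in outline with z near top
Q=C[r["region"]&(C[...,2]>.186)&(p["depth"]>0)]; print(cv2.minEnclosingCircle(Q[:,:2].astype(np.float32)),np.median(Q[:,2]))
b=Q[:,:2]-[.4905,.0575]; rr=np.hypot(*b.T); print(np.percentile(rr,[0,1,5,95,99,100]), Q.min(0),Q.max(0))
x,y=Q[:,0],Q[:,1]
for lo,hi in((0,.016),(.021,.03)):
    # boundary points per angle
    a=np.arctan2(b[:,1],b[:,0]); k=((a+np.pi)/(2*np.pi)*48).astype(int)
    pts=np.array([Q[k==i][(np.argmin if lo==0 else np.argmax)(rr[k==i])][:2] for i in range(48) if (k==i).any()])
    A=np.c_[2*pts,np.ones(len(pts))]; c=np.linalg.lstsq(A,(pts**2).sum(1),rcond=None)[0]; print("circle",c[:2],np.sqrt(c[2]+c[0]**2+c[1]**2))
E
```

```text
5.15 [0.4897 0.0568 0.1713]
wrist 5499 circ 0.490532785654068 0.05695543810725212 0.02603599987924099 z 0.18955984625833236 0.19999732187516364
((0.4887654185295105, 0.05666257441043854), 0.024406518787145615) 0.18952647082363186
[0.011  0.0121 0.0134 0.0233 0.0246 0.0259] [0.4651 0.0341 0.186 ] [0.5126 0.0803 0.1915]
circle [0.489  0.0572] 0.01283799713073587
circle [0.4888 0.0571] 0.023592586563822137
```

Bore measures about 25.7 mm, so 26 mm, and step 2 is expected with its seat near z 0.083. Moving over the gauge.

{"op": "jog_arm", "data": {
  "series": [
    {"gripper":-1,"tx":0.02,"ty":-0.7,"tz":0,"twist":0},
    {"gripper":-1,"tx":0.02,"ty":-0.8,"tz":0,"twist":0},
    {"gripper":-1,"tx":0.02,"ty":-0.8,"tz":0,"twist":0},
    {"gripper":-1,"tx":0.03,"ty":-0.5,"tz":0.3,"twist":0},
    {"gripper":-1,"tx":0,"ty":-0.25,"tz":0.3,"twist":0},
    {"gripper":-1,"tx":0,"ty":0,"tz":0,"twist":0},
    {"gripper":-1,"tx":0,"ty":0,"tz":0,"twist":0},
    {"gripper":-1,"tx":0,"ty":0,"tz":0,"twist":0}
  ]
}}

```text
time: 6.05
position: [0.4948, 0.2089, 0.1415]
ee_rot: [[1.0, -0.004, -0.0], [-0.004, -1.0, -0.0], [-0.0, 0.0, -1.0]]
contact_force: [-0.6, -0.4, -1.8]
opening: 0.0462
grip_force: 62.6
```

```bash
python3 - <<'E'
from m import *
s=telemetry.observe(); print(s["time"],s["position"],s["contact_force"]); X,Y,Z=s["position"]
p=imaging.capture("wrist"); C=cloud(p); save(p,"w4.png")
d=np.hypot(C[...,0]-X,C[...,1]-Y)
Q=C[(p["depth"]>0)&(d<.026)&(abs(C[...,2]-(Z+.0182))<.004)]; print("collar",cv2.minEnclosingCircle(Q[:,:2].astype(np.float32)),np.median(Q[:,2]))
t=C[(p["depth"]>0)&(d<.02)&(C[...,2]<.122)]; print("tip seen",len(t),t.mean(0) if len(t) else 0,t[:,2].max() if len(t) else 0)
for z in(.115,.11,.105,.1):
  q=t[abs(t[:,2]-z)<.002]
  if len(q)>5: print(z,len(q),cv2.minEnclosingCircle(q[:,:2].astype(np.float32)))
t=C[(p["depth"]>0)&(abs(C[...,2]-.03)<.002)&(d<.05)]; print("housing",len(t),t.min(0),t.max(0))
im=p["pixels"][150:350,200:440,::-1]; cv2.imwrite("pics/w4c.png",cv2.resize(im,None,fx=3,fy=3))
E
```

```text
6.05 [0.4948 0.2089 0.1415] [-0.6415 -0.4244 -1.7879]
collar ((0.4952479898929596, 0.20894913375377655), 0.02586011216044426) 0.1597602319479306
tip seen 1517 [0.5048 0.2094 0.0634] 0.10325454774588133
0.1 55 ((0.5022474527359009, 0.21110829710960388), 0.007614495698362589)
housing 1280 [0.4734 0.1822 0.028 ] [0.522  0.2385 0.032 ]
```

View pics/w4c.png

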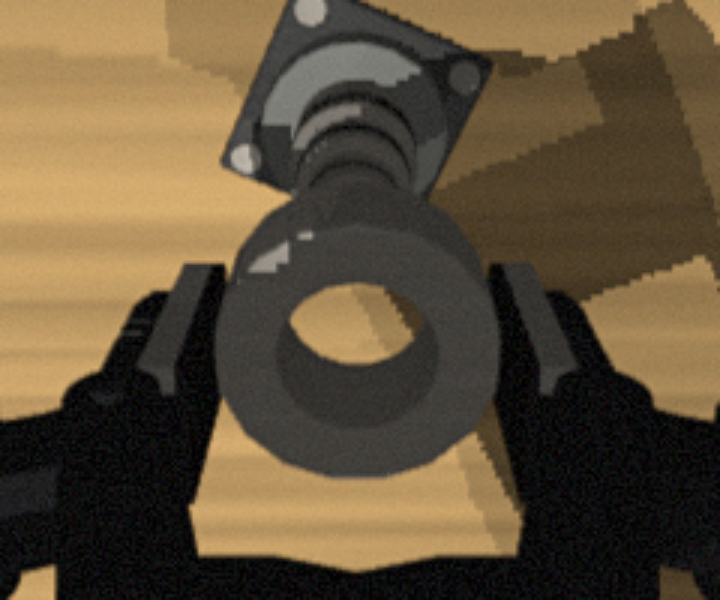

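The collar is laterally lined up with the cone (both centred on crop px 357). Going down onto the pilot.

{"op": "jog_arm", "data": {
  "series": [
    {"gripper":-1,"tx":-0.01,"ty":-0.01,"tz":0.3,"twist":0},
    {"gripper":-1,"tx":0,"ty":0,"tz":0.2,"twist":0},
    {"gripper":-1,"tx":0,"ty":0,"tz":0.1,"twist":0},
    {"gripper":-1,"tx":0,"ty":0,"tz":0,"twist":0},
    {"gripper":-1,"tx":0,"ty":0,"tz":0,"twist":0}
  ]
}}

```text
time: 6.6
position: [0.4943, 0.2104, 0.1115]
ee_rot: [[1.0, -0.003, 0.0], [-0.003, -1.0, 0.0], [0.0, -0.0, -1.0]]
contact_force: [-0.1, 0.9, -1.4]
opening: 0.046
grip_force: 62.5
```

```bash
python3 - <<'E'
from m import *
s=telemetry.observe(); print(s["time"],s["position"],s["contact_force"],s["torque"]); X,Y,Z=s["position"]
for n in("side","scene","wrist"):
    p=imaging.capture(n); C=cloud(p); ok=p["depth"]>0
    for nm,z0,z1 in(("collar",Z-.001,Z+.017),("housing",.028,.032),("cone",.036,.095)):
        m=ok&(np.hypot(C[...,0]-X,C[...,1]-Y)<(.035 if nm!="cone" else .025))&(C[...,2]>z0)&(C[...,2]<z1)
        Q=C[m]
        if len(Q)>10: print(n,nm,len(Q),Q.min(0),Q.max(0),cv2.minEnclosingCircle(Q[:,:2].astype(np.float32)))
    if n!="wrist": cv2.imwrite(f"pics/{n}5.png",cv2.resize(p["pixels"][(215 if n=="side" else 110):(315 if n=="side" else 210),(265 if n=="side" else 300):(385 if n=="side" else 420),::-1],None,fx=6,fy=6,interpolation=cv2.INTER_CUBIC))
E
```

```text
6.6 [0.4943 0.2104 0.1115] [-0.1101  0.8785 -1.3626] [0.0145 0.0023 0.0204]
side collar 94 [0.4705 0.187  0.1109] [0.5048 0.2447 0.1285] ((0.49195146560668945, 0.21575824916362762), 0.029813049361109734)
side housing 112 [0.4672 0.1875 0.0281] [0.5224 0.2392 0.0319] ((0.49409669637680054, 0.21119271218776703), 0.028836321085691452)
side cone 198 [0.4765 0.2031 0.0362] [0.5112 0.2296 0.0851] ((0.4939798414707184, 0.21220023930072784), 0.017628377303481102)
scene collar 112 [0.4833 0.1756 0.1109] [0.5209 0.2395 0.1285] ((0.4979207515716553, 0.20777204632759094), 0.03315041586756706)
scene housing 52 [0.4703 0.1801 0.028 ] [0.5234 0.2352 0.0319] ((0.49832022190093994, 0.207137331366539), 0.02908165194094181)
scene cone 176 [0.4807 0.1916 0.0363] [0.5144 0.2295 0.0943] ((0.49736684560775757, 0.2105318009853363), 0.019436664879322052)
wrist collar 2836 [0.4761 0.176  0.1105] [0.5175 0.2448 0.1285] ((0.5005366802215576, 0.21041391789913177), 0.03452015295624733)
wrist housing 1531 [0.4793 0.1819 0.028 ] [0.5222 0.2387 0.0318] ((0.4935923218727112, 0.21040651202201843), 0.028851130977272987)
wrist cone 985 [0.4951 0.193  0.0361] [0.5113 0.2276 0.0826] ((0.49672484397888184, 0.21026253700256348), 0.01739490032196045)
```

{"op": "jog_arm", "data": {
  "series": [
    {"gripper":-1,"tx":0,"ty":0,"tz":0.06,"twist":0},
    {"gripper":-1,"tx":0,"ty":0,"tz":0.06,"twist":0},
    {"gripper":-1,"tx":0,"ty":0,"tz":0,"twist":0}
  ]
}}

```text
time: 7.05
position: [0.4938, 0.2104, 0.1048]
ee_rot: [[1.0, -0.003, -0.001], [-0.003, -1.0, -0.0], [-0.001, 0.0, -1.0]]
contact_force: [0.3, -0.4, -1.8]
opening: 0.0462
grip_force: 62.6
```

{"op": "jog_arm", "data": {
  "series": [
    {"gripper":-1,"tx":0,"ty":0,"tz":0.06,"twist":0},
    {"gripper":-1,"tx":0,"ty":0,"tz":0,"twist":0}
  ]
}}

```text
time: 7.25
position: [0.4939, 0.2104, 0.1019]
ee_rot: [[1.0, -0.003, -0.001], [-0.003, -1.0, -0.0], [-0.001, 0.0, -1.0]]
contact_force: [-1.1, -0.1, -2.2]
opening: 0.0462
grip_force: 62.6
```

{"op": "jog_arm", "data": {
  "series": [
    {"gripper":-1,"tx":0,"ty":0,"tz":0.06,"twist":0},
    {"gripper":-1,"tx":0,"ty":0,"tz":0.06,"twist":0},
    {"gripper":-1,"tx":0,"ty":0,"tz":0,"twist":0}
  ]
}}

```text
time: 7.55
position: [0.4938, 0.2104, 0.0958]
ee_rot: [[1.0, -0.003, -0.001], [-0.003, -1.0, -0.0], [-0.001, 0.0, -1.0]]
contact_force: [0.2, 0.4, -2.3]
opening: 0.046
grip_force: 62.6
```

{"op": "jog_arm", "data": {
  "series": [
    {"gripper":-1,"tx":0,"ty":0,"tz":0.06,"twist":0},
    {"gripper":-1,"tx":0,"ty":0,"tz":0.04,"twist":0},
    {"gripper":-1,"tx":0,"ty":0,"tz":0,"twist":0}
  ]
}}

```text
time: 7.85
position: [0.4939, 0.2104, 0.091]
ee_rot: [[1.0, -0.003, -0.0], [-0.003, -1.0, -0.0], [-0.0, 0.0, -1.0]]
contact_force: [-0.3, 1.2, -1.3]
opening: 0.0459
grip_force: 62.6
```

Now fine steps of 1.5 mm.

{"op": "jog_arm", "data": {
  "series": [
    {"gripper":-1,"tx":0,"ty":0,"tz":0.03,"twist":0},
    {"gripper":-1,"tx":0,"ty":0,"tz":0.03,"twist":0},
    {"gripper":-1,"tx":0,"ty":0,"tz":0,"twist":0}
  ]
}}

```text
time: 8.15
position: [0.494, 0.2105, 0.0881]
ee_rot: [[1.0, -0.003, -0.0], [-0.003, -1.0, -0.0], [-0.0, 0.0, -1.0]]
contact_force: [-0.6, 0.6, -1.6]
opening: 0.0464
grip_force: 62.6
```

{"op": "jog_arm", "data": {
  "series": [
    {"gripper":-1,"tx":0,"ty":0,"tz":0.02,"twist":0},
    {"gripper":-1,"tx":0,"ty":0,"tz":0,"twist":0}
  ]
}}

```text
time: 8.35
position: [0.4941, 0.2105, 0.0872]
ee_rot: [[1.0, -0.003, -0.0], [-0.003, -1.0, -0.0], [-0.0, 0.0, -1.0]]
contact_force: [0.4, -0.4, -1.8]
opening: 0.0462
grip_force: 62.6
```

{"op": "jog_arm", "data": {
  "series": [
    {"gripper":-1,"tx":0,"ty":0,"tz":0.02,"twist":0},
    {"gripper":-1,"tx":0,"ty":0,"tz":0,"twist":0}
  ]
}}

```text
time: 8.55
position: [0.4942, 0.2106, 0.0863]
ee_rot: [[1.0, -0.003, 0.0], [-0.003, -1.0, 0.0], [0.0, -0.0, -1.0]]
contact_force: [0.4, -0.5, -1.4]
opening: 0.0461
grip_force: 62.6
```

{"op": "jog_arm", "data": {
  "series": [
    {"gripper":-1,"tx":0,"ty":0,"tz":0.02,"twist":0},
    {"gripper":-1,"tx":0,"ty":0,"tz":0,"twist":0}
  ]
}}

```text
time: 8.75
position: [0.4945, 0.2106, 0.0856]
ee_rot: [[1.0, -0.003, 0.001], [-0.003, -1.0, 0.0], [0.001, -0.0, -1.0]]
contact_force: [0.6, 0.4, 3.6]
opening: 0.0458
grip_force: 63.1
```

{"op": "jog_arm", "data": {
  "series": [
    {"gripper":-1,"tx":0,"ty":0,"tz":0.02,"twist":0},
    {"gripper":-1,"tx":0,"ty":0,"tz":0,"twist":0}
  ]
}}

```text
time: 8.95
position: [0.4946, 0.2106, 0.0847]
ee_rot: [[1.0, -0.003, 0.001], [-0.003, -1.0, 0.0], [0.001, -0.0, -1.0]]
contact_force: [0.1, -1.5, 6.9]
opening: 0.046
grip_force: 63.3
```

Contact is at TCP z about 0.0858, so the underside is near 0.082 at step 2, as expected. The net load is about 8.7 N (baseline -1.8), so I'll go a little further and hold.

{"op": "jog_arm", "data": {
  "series": [
    {"gripper":-1,"tx":0,"ty":0,"tz":0.016,"twist":0},
    {"gripper":-1,"tx":0,"ty":0,"tz":0,"twist":0},
    {"gripper":-1,"tx":0,"ty":0,"tz":0,"twist":0}
  ]
}}

```text
time: 9.25
position: [0.4947, 0.2106, 0.0842]
ee_rot: [[1.0, -0.003, 0.001], [-0.003, -1.0, 0.0], [0.001, -0.0, -1.0]]
contact_force: [-0.6, -1.7, 9.0]
opening: 0.0462
grip_force: 63.5
```

{"op": "jog_arm", "data": {
  "series": [
    {"gripper":-1,"tx":0,"ty":0,"tz":0,"twist":0},
    {"gripper":-1,"tx":0,"ty":0,"tz":0,"twist":0},
    {"gripper":-1,"tx":0,"ty":0,"tz":0,"twist":0},
    {"gripper":-1,"tx":0,"ty":0,"tz":0,"twist":0},
    {"gripper":-1,"tx":0,"ty":0,"tz":0,"twist":0},
    {"gripper":-1,"tx":0,"ty":0,"tz":0,"twist":0}
  ]
}}

```text
time: 9.85
position: [0.4947, 0.2106, 0.0842]
ee_rot: [[1.0, -0.003, 0.001], [-0.003, -1.0, 0.0], [0.001, -0.0, -1.0]]
contact_force: [0.7, -0.2, 7.2]
opening: 0.0464
grip_force: 63.5
```

```bash
python3 - <<'E'
from m import *
s=telemetry.observe(); print(s["time"],s["position"],s["contact_force"],s["torque"]); X,Y,Z=s["position"]
p=imaging.capture("side"); C=cloud(p); a=p["pixels"][230:310,275:375,::-1]
q=imaging.capture("scene"); b=q["pixels"][130:210,310:410,::-1]
cv2.imwrite("pics/seat.png",cv2.resize(np.hstack([a,b]),None,fx=4,fy=4,interpolation=cv2.INTER_CUBIC))
w_=imaging.capture("wrist"); Cw=cloud(w_); ok=(w_["depth"]>0)
t=Cw[ok&(np.hypot(Cw[...,0]-X,Cw[...,1]-Y)<.026)&(Cw[...,2]>Z+.014)&(Cw[...,2]<Z+.023)]; print("collar top",np.median(t[:,2]),len(t))
# plane tilt
A=np.c_[t[:,:2],np.ones(len(t))]; print("tilt",np.linalg.lstsq(A,t[:,2],rcond=None)[0][:2])
E
```

```text
9.85 [0.4947 0.2106 0.0842] [ 0.6957 -0.1928  7.2452] [-0.3879  0.1102 -0.037 ]
collar top 0.10243472058808258 5897
tilt [-0.0035 -0.0004]
```

View pics/seat.png

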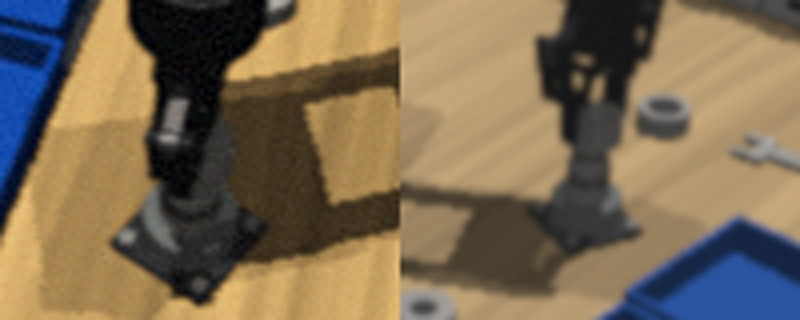

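Scene picture (right half, px ~600,130): the collar sits level on the cone above the housing. The load is about 10 N, so I'll add 0.5 mm to reach roughly 12 N and hold a second.

{"op": "jog_arm", "data": {
  "series": [
    {"gripper":-1,"tx":0,"ty":0,"tz":0.012,"twist":0},
    {"gripper":-1,"tx":0,"ty":0,"tz":0,"twist":0},
    {"gripper":-1,"tx":0,"ty":0,"tz":0,"twist":0},
    {"gripper":-1,"tx":0,"ty":0,"tz":0,"twist":0},
    {"gripper":-1,"tx":0,"ty":0,"tz":0,"twist":0},
    {"gripper":-1,"tx":0,"ty":0,"tz":0,"twist":0},
    {"gripper":-1,"tx":0,"ty":0,"tz":0,"twist":0},
    {"gripper":-1,"tx":0,"ty":0,"tz":0,"twist":0},
    {"gripper":-1,"tx":0,"ty":0,"tz":0,"twist":0},
    {"gripper":-1,"tx":0,"ty":0,"tz":0,"twist":0},
    {"gripper":-1,"tx":0,"ty":0,"tz":0,"twist":0}
  ]
}}

```text
time: 11.1
position: [0.4948, 0.2106, 0.0837]
ee_rot: [[1.0, -0.003, 0.001], [-0.003, -1.0, 0.0], [0.001, -0.0, -1.0]]
contact_force: [-1.3, -2.4, 9.6]
opening: 0.0462
grip_force: 63.6
```

Pressed at about 11.5 N for over a second on step 2. Lifting off and moving toward the two-stud bin.

{"op": "jog_arm", "data": {
  "series": [
    {"gripper":-1,"tx":0,"ty":0,"tz":-0.3,"twist":0},
    {"gripper":-1,"tx":0,"ty":0,"tz":-0.5,"twist":0},
    {"gripper":-1,"tx":0,"ty":0,"tz":-0.6,"twist":0},
    {"gripper":-1,"tx":0,"ty":0,"tz":-0.5,"twist":0},
    {"gripper":-1,"tx":0.5,"ty":0.6,"tz":0,"twist":0},
    {"gripper":-1,"tx":0.6,"ty":0.8,"tz":0,"twist":0},
    {"gripper":-1,"tx":0.6,"ty":0.8,"tz":0,"twist":0},
    {"gripper":-1,"tx":0.6,"ty":0.8,"tz":0,"twist":0},
    {"gripper":-1,"tx":0.6,"ty":0.7,"tz":0,"twist":0},
    {"gripper":-1,"tx":0.4,"ty":0.4,"tz":0,"twist":0},
    {"gripper":-1,"tx":0,"ty":0,"tz":0,"twist":0},
    {"gripper":-1,"tx":0,"ty":0,"tz":0,"twist":0}
  ]
}}

```text
time: 12.3
position: [0.658, 0.0047, 0.1769]
ee_rot: [[1.0, -0.004, -0.002], [-0.004, -1.0, 0.0], [-0.002, -0.0, -1.0]]
contact_force: [-0.1, 0.3, -1.1]
opening: 0.0462
grip_force: 62.6
```

```bash
python3 - <<'E'
from m import *
s=telemetry.observe(); print(s["time"],s["position"],s["contact_force"]); X,Y,Z=s["position"]
p=imaging.capture("side")
for r in finder.outline_of(p,"bin_1"):
    C=cloud(p); Q=C[r["region"]&(p["depth"]>0)]; f=Q[abs(Q[:,2]-.034)<.004]; g=Q[Q[:,2]<.012]
    print(r["confidence"],r["centre"],"rim",len(f),cv2.minAreaRect(f[:,:2].astype(np.float32)) if len(f)>5 else 0,"floor",len(g),cv2.minAreaRect(g[:,:2].astype(np.float32)) if len(g)>5 else 0)
p=imaging.capture("wrist"); save(p,"w6.png"); C=cloud(p)
for r in finder.outline_of(p,"bin_1"):
    Q=C[r["region"]&(p["depth"]>0)]; f=Q[abs(Q[:,2]-.034)<.004]
    print("w",r["confidence"],r["centre"],"rim",len(f),cv2.minAreaRect(f[:,:2].astype(np.float32)) if len(f)>5 else 0)
E
```

```text
12.3 [0.658  0.0047 0.1769] [-0.0603  0.343  -1.1414]
0.96 [258.8, 260.1] rim 433 ((0.6739587187767029, 0.17414379119873047), (0.1516452580690384, 0.14470721781253815), 86.44588470458984) floor 1444 ((0.671461284160614, 0.17532429099082947), (0.14966125786304474, 0.14034010469913483), 86.33229064941406)
0.94 [277.2, 213.7] rim 377 ((0.6705582141876221, 0.023883983492851257), (0.15608829259872437, 0.14427131414413452), 85.86538696289062) floor 1022 ((0.6768636703491211, 0.0016502141952514648), (0.1394674926996231, 0.1691085696220398), 81.48827362060547)
0.8 [296.3, 174.7] rim 226 ((0.6629951000213623, -0.12233013659715652), (0.14519193768501282, 0.14223691821098328), 86.1636734008789) floor 650 ((0.6603168249130249, -0.1394655406475067), (0.11016108095645905, 0.13777735829353333), 85.89952850341797)
w 0.89 [148.8, 167.8] rim 1407 ((0.6727184057235718, 0.17505528032779694), (0.13954217731952667, 0.1418466418981552), 86.17418670654297)
w 0.85 [292.6, 163.4] rim 527 ((0.669485867023468, 0.027390453964471817), (0.13516244292259216, 0.1316906213760376), 87.20209503173828)
w 0.59 [446.2, 174.9] rim 1141 ((0.6631461381912231, -0.12107089161872864), (0.138742133975029, 0.13747361302375793), 85.98286437988281)
```

View pics/w6.png

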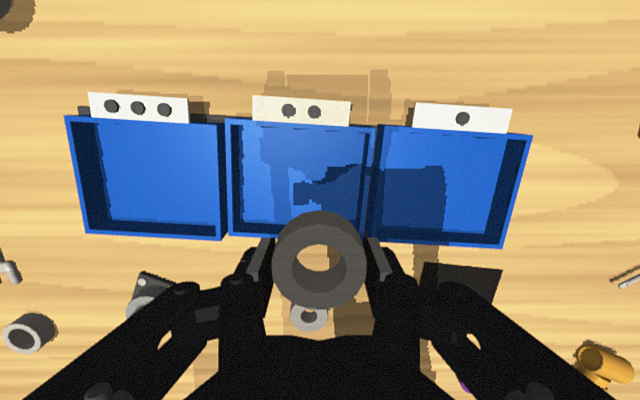

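The wrist view shows the two-stud bin in the middle (studs at px 288,111 and 315,112), three studs on the left and one on the right. Bin 2's centre is near (0.659, 0.026), so I'll shift +y 22 mm and go down.

{"op": "jog_arm", "data": {
  "series": [
    {"gripper":-1,"tx":0.02,"ty":-0.44,"tz":0,"twist":0},
    {"gripper":-1,"tx":0,"ty":0,"tz":0.6,"twist":0},
    {"gripper":-1,"tx":0,"ty":0,"tz":0.9,"twist":0},
    {"gripper":-1,"tx":0,"ty":0,"tz":0.9,"twist":0},
    {"gripper":-1,"tx":0,"ty":0,"tz":0.6,"twist":0},
    {"gripper":-1,"tx":0,"ty":0,"tz":0.24,"twist":0},
    {"gripper":-1,"tx":0,"ty":0,"tz":0,"twist":0},
    {"gripper":-1,"tx":0,"ty":0,"tz":0,"twist":0}
  ]
}}

```text
time: 13.3
position: [0.6601, 0.0277, 0.0169]
ee_rot: [[1.0, -0.002, 0.001], [-0.002, -1.0, 0.0], [0.001, -0.0, -1.0]]
contact_force: [0.9, 1.6, -1.3]
opening: 0.0461
grip_force: 62.6
```

{"op": "jog_arm", "data": {
  "series": [
    {"gripper":-1,"tx":0,"ty":0,"tz":0.08,"twist":0},
    {"gripper":-1,"tx":0,"ty":0,"tz":0.06,"twist":0},
    {"gripper":-1,"tx":0,"ty":0,"tz":0,"twist":0},
    {"gripper":-1,"tx":0,"ty":0,"tz":0,"twist":0}
  ]
}}

```text
time: 13.7
position: [0.6609, 0.0276, 0.0144]
ee_rot: [[1.0, -0.002, 0.003], [-0.002, -1.0, 0.0], [0.003, -0.0, -1.0]]
contact_force: [-15.2, 0.6, 42.8]
opening: 0.0462
grip_force: 66.7
```

Unexpected 43 N, with the TCP still about 5 mm too high. Backing up and looking.

{"op": "jog_arm", "data": {
  "series": [
    {"gripper":-1,"tx":0,"ty":0,"tz":-0.15,"twist":0},
    {"gripper":-1,"tx":0,"ty":0,"tz":-0.15,"twist":0},
    {"gripper":-1,"tx":0,"ty":0,"tz":0,"twist":0},
    {"gripper":-1,"tx":0,"ty":0,"tz":0,"twist":0}
  ]
}}

```text
time: 14.1
position: [0.6597, 0.0271, 0.0238]
ee_rot: [[1.0, -0.003, 0.0], [-0.003, -1.0, 0.0], [0.0, -0.0, -1.0]]
contact_force: [0.0, -0.2, -2.7]
opening: 0.0461
grip_force: 62.6
```

```bash
python3 - <<'E'
from m import *
s=telemetry.observe(); print(s["time"],s["position"],s["contact_force"]); X,Y,Z=s["position"]
p=imaging.capture("wrist"); C=cloud(p); ok=p["depth"]>0
cv2.imwrite("pics/w7.png",cv2.resize(p["pixels"][100:340,160:480,::-1],None,fx=2.4,fy=2.4,interpolation=cv2.INTER_CUBIC))
d=np.hypot(C[...,0]-X,C[...,1]-Y)
t=C[ok&(d<.027)&(C[...,2]>Z+.005)&(C[...,2]<Z+.024)&(p["pixels"].max(-1)>40)]; h,e=np.histogram(t[:,2]-Z,bins=np.arange(.005,.025,.001)); print(h)
t=t[abs(t[:,2]-Z-.0182)<.004]
A=np.c_[t[:,:2],np.ones(len(t))]; print("tilt",np.linalg.lstsq(A,t[:,2],rcond=None)[0][:2],np.median(t[:,2])-Z)
f=C[ok&(C[...,2]<.015)&(d<.06)&(C[...,2]>-.01)]; print("floor",len(f),np.median(f[:,2]),f.min(0),f.max(0))
E
```

```text
14.1 [0.6597 0.0271 0.0238] [ 0.0214 -0.174  -2.7372]
[  90  126  111  101  113  128  112  117  121  135  156  262 1438 2578
  424   16    2    1    1]
tilt [-0.0063  0.0014] 0.01817602274814158
floor 18077 0.011125001128477308 [ 0.6018 -0.0328  0.0085] [0.7115 0.0871 0.015 ]
```

View pics/w7.png

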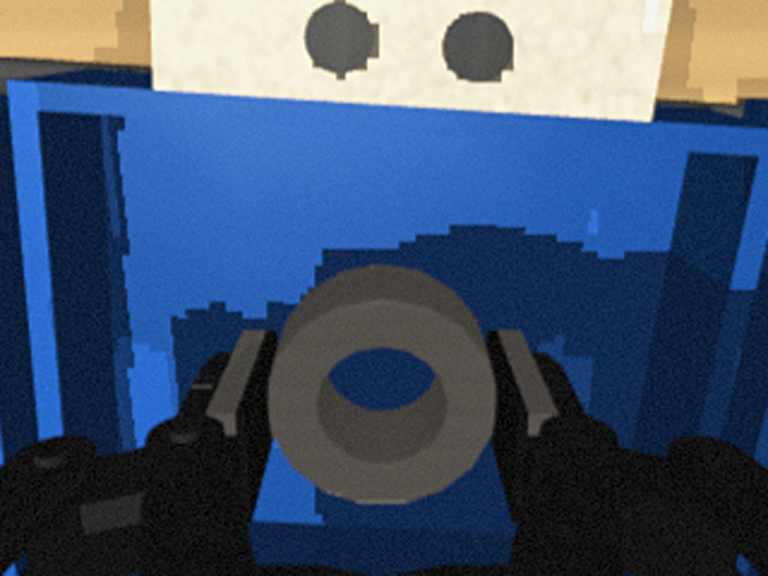

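The bin floor reads z≈0.011, because the bins stand on a raised dark base. The contact was just the collar on the floor, and it is still level in the bin with two studs (px 340,38 and 478,46). I'll set it down lightly and release.

{"op": "jog_arm", "data": {
  "series": [
    {"gripper":-1,"tx":0,"ty":0,"tz":0.1,"twist":0},
    {"gripper":-1,"tx":0,"ty":0,"tz":0.06,"twist":0},
    {"gripper":-1,"tx":0,"ty":0,"tz":0,"twist":0},
    {"gripper":-1,"tx":0,"ty":0,"tz":0,"twist":0}
  ]
}}

```text
time: 14.55
position: [0.6594, 0.0271, 0.0153]
ee_rot: [[1.0, -0.003, -0.001], [-0.003, -1.0, -0.0], [-0.001, 0.0, -1.0]]
contact_force: [0.2, -0.1, -2.1]
opening: 0.0459
grip_force: 62.7
```

{"op": "jog_arm", "data": {
  "series": [
    {"gripper":0.4,"tx":0,"ty":0,"tz":0,"twist":0},
    {"gripper":0.4,"tx":0,"ty":0,"tz":0,"twist":0},
    {"gripper":0.4,"tx":0,"ty":0,"tz":0,"twist":0},
    {"gripper":0.4,"tx":0,"ty":0,"tz":0,"twist":0},
    {"gripper":0.4,"tx":0,"ty":0,"tz":-0.3,"twist":0},
    {"gripper":0.4,"tx":0,"ty":0,"tz":-0.8,"twist":0},
    {"gripper":0.4,"tx":0,"ty":0,"tz":-0.9,"twist":0},
    {"gripper":0.4,"tx":0,"ty":0,"tz":-0.9,"twist":0},
    {"gripper":0.4,"tx":0,"ty":0,"tz":0,"twist":0},
    {"gripper":0.4,"tx":0,"ty":0,"tz":0,"twist":0}
  ]
}}

```text
time: 15.55
position: [0.6606, 0.0271, 0.1635]
ee_rot: [[1.0, -0.003, 0.004], [-0.003, -1.0, 0.0], [0.004, -0.0, -1.0]]
contact_force: [-1.1, 0.1, -0.7]
opening: 0.0594
grip_force: 0.0
```

```bash
python3 - <<'E'
from m import *
s=telemetry.observe(); print(s["time"],s["position"],s["contact_force"],s["opening"],s["grip_force"])
p,P=fit(.659,.0275,.026,.04,.04)
A=np.c_[P[:,:2],np.ones(len(P))]; print("tilt",np.linalg.lstsq(A,P[:,2],rcond=None)[0][:2])
fit(.489,.019,.017,.03,.035,"side"); fit(.456,.383,.017,.03,.035,"side")
E
```

```text
15.55 [0.6606 0.0271 0.1635] [-1.1195  0.1312 -0.7484] 0.059388883886497164 0.0
wrist 1317 circ 0.6579601168632507 0.027584759518504143 0.02402275614440441 z 0.032950288259808946 0.03487751229817754
tilt [-0.006  -0.0013]
side 164 circ 0.4879438281059265 0.019223997369408607 0.02555706538259983 z 0.020848600709658882 0.02632113244526013
side 203 circ 0.4555228054523468 0.3844587802886963 0.024653414264321327 z 0.02061355979663948 0.02535629477387502
```

The collar lies flat in the two-stud bin (top at 33 mm, floor at 11 mm) near the centre. The other collars haven't moved and the gripper is clear.

```bash
python3 -c "
from bench import finish_job
print(finish_job())"
```

```text
the job is handed in; nothing more can be done
None
```

The mat collar stopped on step 2 (bore about 26 mm), was pressed at about 11.5 N for over a second, and now lies flat in the two-stud bin; the job is handed in, and the hand-in gave no verdict.

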